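# Washed lids back on the kettle and the gourd canister

### The job

The lids of the gooseneck kettle and of the gourd-shaped canister have been washed and stand on edge in the bamboo rack. Put each lid back on its own vessel, knob up, its plug down in the mouth and its flange resting flat all round on the rim; set it in gently, do not drop it. Leave the kettle and the gourd standing where they are on the board, and do not shift or knock over any of the other things.

Things in the scene. Friction and masses are not known exactly. Their poses are not given: they have to be found in the camera images.
- kettle_lid: Round steel kettle lid. Origin: centre of the flange's underside; z runs through the knob (points up when fitted). Flange 70 mm across, 4 thick (z 0 to 4 mm); plug below it 57 across, z -8 to 0; black knob 24 across, z 12 to 30, on a 12 mm neck. 56 to 104 g. Starts in one of the rack's two forward slots, on edge, z leaning 20 deg above level.
- gourd_lid: Round mustard ceramic lid of the gourd. Origin: centre of the flange's underside; z runs through the stem. Flange 62 mm across, z 0 to 4 mm, with a low dome to z 10; plug below it 48 across, z -8 to 0; stem-like knob, a plain cylinder 16 across, z 10 to 33. 70 to 130 g. Starts in the other forward slot, standing like the kettle lid.
- kettle_mouth (a point): Centre of the kettle's mouth at rim height, z up, 116 mm above the kettle's foot. Mouth 63 mm wide inside, rim 71 outside, open below. A fitted kettle lid has its origin here.
- gourd_mouth (a point): Centre of the gourd's mouth at rim height, z up, 100 mm above its foot. Mouth 54 mm wide inside, rim 62 outside, open below. A fitted gourd lid has its origin here.
- rack: Bamboo rack, fixed, 222 x 110 mm. Origin on the worktop. Two rails along its x at y +-18 mm, z 18. Pairs of dowels rise from them at x -68, 0 and +66, leaning 20 deg to +x (tops at z 58, last pair 95); a lid's underside leans on them, its edge on the rails, its knob to the rack's -x and 20 deg up. Lids at x about -68 (forward slot, clear in front) and 0; saucer behind, in the last.
- kettle: Gooseneck steel kettle, loose, 0.5 to 0.8 kg, stands on the board. Origin: centre of its foot, z up. Body 120 mm across at the foot, narrowing to 71 at the rim (116 high). Spout on +x: goes out and up to its tip at x 126, z 121 mm, 11 thick. Black handle on -x: out to x -121, top at z 116.
- gourd: Mustard ceramic gourd-shaped canister, loose, 0.4 to 0.65 kg, stands on the board. Origin: centre of its foot, z up. 104 mm across at z 34, neck 62 across, rim 100 high.
- board: Wooden cutting board, fixed, 300 (x) x 420 (y) x 22 mm. Origin: centre of its underside. Kettle, gourd and jar stand in a row along its y, in any order; dispenser and mill beside each other on its +x side.
- jar: Glass clip-lid jar, closed, loose bystander on the board. Origin: centre of its foot. 90 mm across, 98 over the clip, 119 high.
- dispenser: Slim white plastic push dispenser, loose bystander on the board. Origin: centre of its foot. 43 mm across, 172 high; nozzle near the top reaches 36 mm out along -x.
- mill: Dark wooden pepper mill, loose bystander on the board. Origin: centre of its foot. 42 mm across, 135 high.
- saucer: White saucer 108 mm across, 4 thick on a 6 mm foot, loose bystander on edge in the rack's last slot. Origin: centre of the plate's underside; z leaves its upper face.
- mug: White mug, loose bystander on the worktop behind. Origin: centre of its foot. 80 mm across, 92 high, handle on +y.
- oil: Green glass oil bottle, loose bystander on the worktop. Origin: centre of its foot. 60 mm across, 210 high.
Not all that is in view belongs to the job. There is more than one size of the gourd_lid; the job needs the smaller. There is more than one size of the kettle_lid; the job needs the larger.

How it is judged:
By the outcome, as a careful person would: the job done as asked, in the order asked, and still so for the second after the job is handed in, with the robot touching nothing.
It also fails if it takes over 70 s, if anything falls off the work surface, if the arm or the gripper's body presses on something with over 40 N, if the wrist force passes 120 N, or if a joint passes its speed limit or range.

### The arm

A 6-joint arm with a two-finger parallel gripper is mounted at the origin on the work surface. World frame = base frame: x ahead of the robot, y to its left, z up, the work surface at z = 0. Lengths are in m, angles in rad, forces in N, time in s.
With the tool pointing down it reaches from about 0.425 to 0.95 m from the base axis. Payload 3.5 kg.
Tool frame: the origin (TCP) lies at the very end of the fingers, on their centre line; the grasp point (between the pads) lies 19 mm behind it (ctrl.pinch_z is the distance from the TCP to the grasp point, in m); z points along the fingers, y is the line along which they close (so a half turn about z gives the same grasp; the last joint's range is limited). The gripper opens to 85 mm and grips with 20 to 120 N. Pads are 22 mm wide; open, the fingers measure 114 mm over their backs; the gripper's body (76 mm by 85 mm) begins 54 mm behind the grasp point. The pads swing forward as they close: fully open they stand 13 mm farther back than shut.
Start: joints at [0.998, 0.286, 1.577, -0, 1.279, -0.15], TCP at [0.277, 0.616, 0.231] pointing down, gripper open.
Joint ranges: [-2.77, 2.77], [-0.9, 2.22], [0.21, 2.48], [-1.53, 4.67], [0.24, 2.81], [-2.84, 2.84]. Speed limits (rad/s): [2.79, 2.79, 3.14, 3.14, 3.14, 3.14].

### API

Orientations are given as a unit quaternion [x, y, z, w].
In Python, from plant import ctrl gives the robot as it stands. The module is installed in compiled form; this text tells all that it offers.
- The arm moves only by the shell command python3 -m crank 'ROWS' [OPENING] [FORCE]. ROWS is JSON, a list of rows, each a list of 6 numbers: the shift along the tool's x, y, z in cm, then the turn, a rotation vector about the tool's x, y, z in rad. In form: [[tx, ty, tz, rx, ry, rz], ...]. A call has 1 to 10 rows; each row is the pose to reach, as a shift and turn from the pose commanded when the call began, along the tool's axes at that moment; what a row does not reach only later rows make up. A row lasts 1/10 s, in which the tool goes at most 50 mm and 8.59 degrees, less where a joint would pass 70% of its speed; a pose out of reach is approached as far as the arm can. A call with a gripper value outside its range is refused whole. OPENING is the opening, from 0 (shut) to 1 (fully open), set as the call begins (- or left out, the last holds). The fingers move at their own pace and stop on an object; FORCE is the grip in N (left out, the last holds). Time passes only in rows, so rows that repeat a pose let the fingers close. It gives the time, the measured TCP pose, the force, the opening and the grip force at its end, in the units of the state.
- ctrl.get_state(): the state, without advancing time (a new reading comes with each control period).
- ctrl.read_camera(name): name is "scene" or "top"; returns (picture, depth): 400x640x3 uint8, blue, green, red; 400x640 float32, m along the optical axis (not along the pixel's ray), 0 where there is no reading.
- ctrl.camera_info(name): a dict with "K" (3x3 intrinsics, pixels), "origin" and "orientation" of the camera in the world. Camera axes: x right, y down, z forward; pixel columns grow to the right and rows downward; lengths in m; the calibration is good to about 2 mm. A picture is of the moment at which its call begins. camera_info takes no time and is no camera call.
- ctrl.sign_off(): hands the job in; it is judged then, once.
The state is a dict: "time": time; "qpos": joint angles; "dq": joint speeds; "joint_efforts": joint torques, N m; "eef_pos": TCP position; "tcp_rot": TCP orientation; "contact_force": force on the tool from outside, world axes, zero at the start; "wrist_torque": the same for the moment, N m; "opening": opening from 0.0 (shut) to 1.0 (fully open); "finger_force": force on a finger pad.
Only numpy, scipy, OpenCV 4.12 (cv2) and the standard library are available. Lean on these libraries where they do the work, as an engineer would, in place of code of your own. Each camera call takes 0.05 s, during which the arm holds its last target. There are 200 camera calls.

## Working session

There is one attempt and no reset: what is moved stays moved. The work goes in short steps, Python scripts to look and compute and a shell command to move; the robot and the scene stay as the last step left them, time stands still between calls to the robot, and variables do not carry over. Pictures are saved under pics/ and viewed, at most 10 in all, crops included, and the job is handed in when it is done.

```bash
mkdir -p pics
cat > h.py <<'E'
import numpy as np, cv2
from scipy.spatial.transform import Rotation as R
from plant import ctrl
def snap(n):
    im,d=ctrl.read_camera(n); return im.copy(),d.copy()
def pts(n,d):
    c=ctrl.camera_info(n);K=np.array(c["K"]);v,u=np.mgrid[0:400,0:640]
    P=np.dstack([(u-K[0,2])/K[0,0]*d,(v-K[1,2])/K[1,1]*d,d])
    return P@R.from_quat(c["orientation"]).as_matrix().T+np.array(c["origin"])
E
python3 - <<'E'
from h import *
for n in("scene","top"):
    im,d=snap(n);cv2.imwrite(f"pics/{n}0.png",im);np.save(n+"0.npy",d);c=ctrl.camera_info(n);print(n,c, (d==0).mean())
s=ctrl.get_state();print(s)
E
```

```text
scene {'K': array([[361.04128653,   0.        , 323.53762506],
       [  0.        , 361.04128653, 202.4421836 ],
       [  0.        ,   0.        ,   1.        ]]), 'origin': array([ 1.0321992 , -0.69619293,  0.59454978]), 'orientation': array([ 0.83839138,  0.29303409, -0.14688153, -0.43549596])} 0.003890625
top {'K': array([[502.75678244,   0.        , 326.23074781],
       [  0.        , 502.75678244, 195.77706585],
       [  0.        ,   0.        ,   1.        ]]), 'origin': array([ 0.526597  , -0.11437915,  1.45034024]), 'orientation': array([-0.69646525,  0.7171431 , -0.01814073,  0.01768749])} 0.00400390625
{'time': 0.1, 'qpos': array([ 9.98008183e-01,  2.87099377e-01,  1.57804623e+00, -7.61645354e-06,
        1.27862996e+00, -1.50033983e-01]), 'dq': array([ 0.00113935, -0.00194576, -0.00258004, -0.00014497,  0.00023581,
        0.00056205]), 'joint_efforts': array([ 1.37963256e-03, -4.07294726e+01, -2.93699777e+01, -1.55431808e-04,
        3.42404521e-03,  2.06903806e-06]), 'eef_pos': array([0.27659729, 0.61506017, 0.23006218]), 'tcp_rot': array([ 2.09805327e-01,  9.77742570e-01, -1.02223657e-03, -3.82523020e-04]), 'contact_force': array([-0.11360116,  0.42875412,  0.40945518]), 'wrist_torque': array([-0.05400973,  0.03159598,  0.00207468]), 'finger_force': 0.0, 'opening': 0.9988621577381798}
```

View pics/scene0.png

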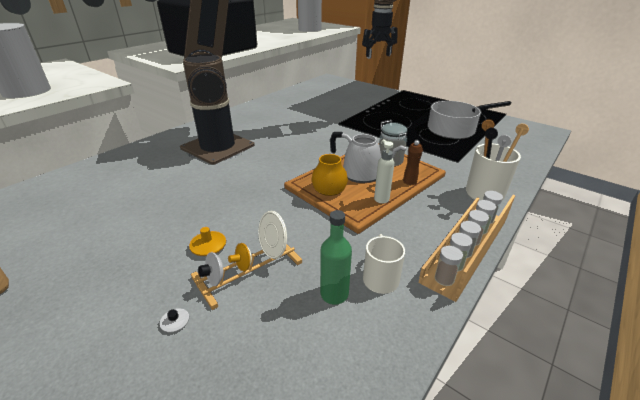

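View pics/top0.png

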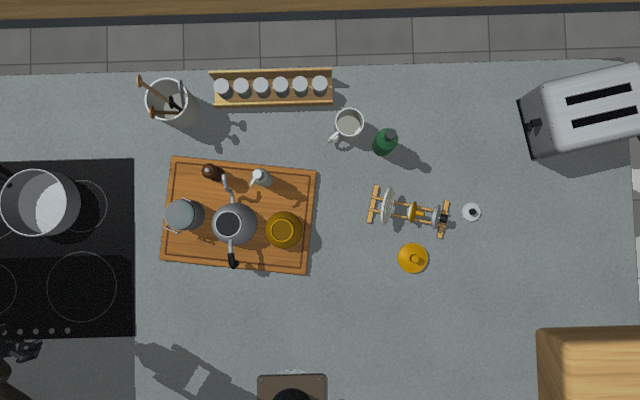

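The top view shows the kettle mouth at about (228,223), the gourd mouth at (283,230) and the rack at (370–448,205–220). In the rack, the kettle lid is in the forward slot with its black knob at (443,217), and the gourd lid is at (412,211). The two lying on the worktop, mustard at (413,258) and small steel at (471,212), are the wrong sizes.

```bash
cat > m.py <<'E'
from h import *
ims={n:cv2.imread(f"pics/{n}0.png") for n in("top","scene")}
P={n:pts(n,np.load(n+"0.npy")) for n in ims}
def box(n,u0,u1,v0,v1):
    m=np.zeros((400,640),bool);m[v0:v1,u0:u1]=1;return m
t=P["top"]
def circ(X):
    A=np.c_[2*X[:,:2],np.ones(len(X))];s=np.linalg.lstsq(A,(X[:,:2]**2).sum(1),rcond=None)[0]
    return s[:2],np.sqrt(s[2]+s[0]**2+s[1]**2)
for nm,b,zr,r in(("kettle",(205,255,200,245),.138,.0335),("gourd",(262,305,208,252),.122,.029)):
    for n in P:
        p=P[n]
        if n=="top": m=box(n,*b)
        else: m=np.linalg.norm(p[...,:2]-c,axis=-1)<.045
        m&=abs(p[...,2]-zr)<.006
        X=p[m]; c0=np.median(X[:,:2],0)
        for _ in range(5):
            cc,rr=circ(X); k=abs(np.linalg.norm(X[:,:2]-cc,axis=1)-rr)<.006; X=X[k]
        print(nm,n,len(X),cc,rr,np.median(X[:,2])); 
        if n=="top": c=cc
# heights sanity
print("board z",np.median(t[box("top",175,200,240,262)][:,2]),"table",np.median(t[box("top",330,370,300,350)][:,2]))
for n in P:
    im=ims[n];hsv=cv2.cvtColor(im,cv2.COLOR_BGR2HSV);p=P[n]
    B=(365,485,180,245) if n=="top" else (185,305,205,310)
    m0=box(n,*B)&(p[...,2]>.008)
    hh=hsv[m0]
    black=m0&(hsv[...,2]<60); must=m0&(abs(hsv[...,0].astype(int)-20)<6)&(hsv[...,1]>215)
    for l,m in(("black",black),("must",must)):
        k,lab,st,ce=cv2.connectedComponentsWithStats(m.astype(np.uint8))
        for i in range(1,k):
            if st[i,4]>8:
                X=p[lab==i];print(n,l,st[i],X.mean(0).round(4),X.min(0).round(3),X.max(0).round(3))
a=np.hstack([cv2.resize(ims["top"][185:250,360:490],None,fx=3,fy=3,interpolation=0),cv2.resize(ims["scene"][200:330,155:310],None,fx=2.5,fy=2.5,interpolation=0)[:195*1]]) if 0 else 0
s=cv2.resize(ims["scene"][200:335,155:310],None,fx=4,fy=4,interpolation=cv2.INTER_CUBIC);cv2.imwrite("pics/c1.png",s)
s=cv2.resize(ims["top"][180:280,355:490],None,fx=5,fy=5,interpolation=cv2.INTER_CUBIC);cv2.imwrite("pics/c2.png",s)
E
python3 m.py
```

```text
kettle top 135 [0.52897396 0.14181612] 0.033547446695783675 0.13764385000570156
kettle scene 115 [0.52734994 0.14244712] 0.0336349182747444 0.13596090636853675
gourd top 106 [0.50790585 0.00390842] 0.028871117282570562 0.12258041562722377
gourd scene 109 [0.50607726 0.00381797] 0.02886620377476991 0.11999044054473873
board z 0.02264746906184878 table 0.00021204172001132449
top black [469 209   7   6  29] [ 0.5422 -0.5271  0.0289] [ 0.535 -0.536  0.017] [ 0.549 -0.521  0.034]
top black [440 214   8   9  55] [ 0.5261 -0.4304  0.0924] [ 0.515 -0.45   0.052] [ 0.537 -0.114  1.45 ]
top must [410 202  14  20  83] [ 0.5448 -0.3568  0.0655] [ 0.521 -0.381  0.053] [ 0.573 -0.342  0.083]
top must [408 244   9   1   9] [ 0.4551 -0.3557  0.0184] [ 0.455 -0.367  0.013] [ 0.455 -0.344  0.022]
scene black [198 265  13  12 116] [ 0.5298 -0.4397  0.0626] [ 0.516 -0.449  0.052] [ 0.537 -0.426  0.071]
scene must [190 228  36  27 637] [ 0.4264 -0.3621  0.0276] [ 0.379 -0.696  0.014] [ 1.032 -0.316  0.595]
scene must [229 244  20  27 303] [ 0.5534 -0.3633  0.0569] [ 0.525 -0.696  0.025] [ 1.032 -0.345  0.595]
```

View pics/c1.png

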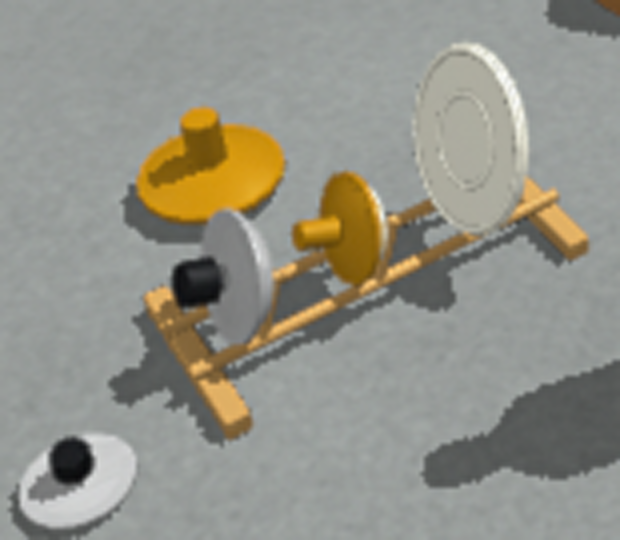

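View pics/c2.png

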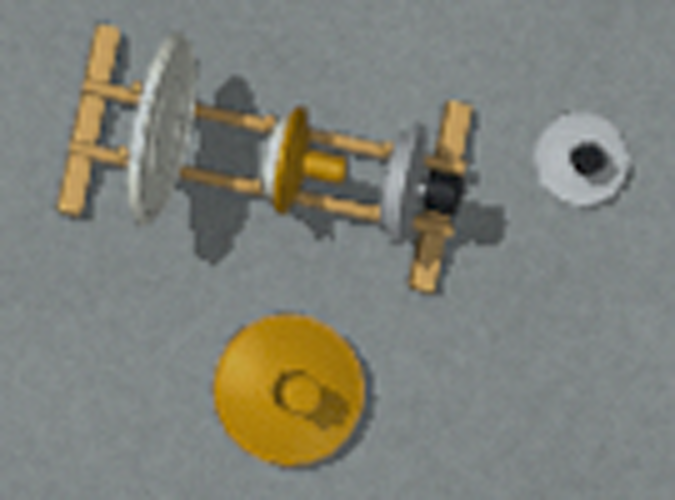

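```bash
cat >> h.py <<'E'
def ray(n,u,v,z):
    c=ctrl.camera_info(n);K=np.array(c["K"]);o=np.array(c["origin"])
    d=R.from_quat(c["orientation"]).apply([(u-K[0,2])/K[0,0],(v-K[1,2])/K[1,1],1]);return o+d*(z-o[2])/d[2]
def tool(zv,yv):   # rotation from tool z and approximate tool y
    z=zv/np.linalg.norm(zv);y=yv-z*(yv@z);y/=np.linalg.norm(y);return R.from_matrix(np.c_[np.cross(y,z),y,z])
def rows(p,Rt=None,verbose=True):  # shift cm and rotvec in current tool axes
    s=ctrl.get_state();Rc=R.from_quat(s["tcp_rot"]);Rt=Rt or Rc
    sh=Rc.inv().apply(np.array(p)-s["eef_pos"])*100;rv=(Rc.inv()*Rt).as_rotvec()
    print("row",sh.round(2),rv.round(3),"ang",np.degrees(np.linalg.norm(rv)).round(1));return sh,rv
E
python3 - <<'E'
from h import *
a=ray("top",373,204,.012);b=ray("top",443.4,219.6,.012)
h=(a-b);L=np.linalg.norm(h);h/=L;c=(a+b)/2;print("bars",a,b,"L",L,"centre",c,"h",h)
side=np.cross([0,0,1],h)
D=np.load("top0.npy");P=pts("top",D);D2=np.load("scene0.npy");P2=pts("scene",D2)
def rk(X): return np.c_[(X-c)@h,(X-c)@side,X[:,2]]*1000
for n,p in(("top",P),("scene",P2)):
    X=p.reshape(-1,3);q=rk(X)
    for nm,x0 in(("kettle",-68),("gourd",0)):
        m=(abs(q[:,1])<40)&(q[:,0]>x0-48)&(q[:,0]<x0+25)&(q[:,2]>25)&(q[:,2]<110)
        Q=q[m]; lz=np.array([-np.cos(np.radians(20)),0,np.sin(np.radians(20))]); lx=np.array([lz[2],0,-lz[0]])
        # coordinates along lid axis and in-plane
        al=Q@lz; up=Q@lx
        print(n,nm,len(Q),"y range",np.percentile(Q[:,1],[1,50,99]).round(1),"up max",np.percentile(up,99).round(1),"z max",Q[:,2].max().round(1))
        # knob: the far end along lid axis
        e=np.percentile(al,99);k=al>e-14;print("  end al",e.round(1),"knob mean rack",Q[k].mean(0).round(1),"y",np.percentile(Q[k][:,1],[2,98]).round(1),"up",np.percentile(up[k],[2,98]).round(1))
        # flange front face: histogram of al
        hh,ed=np.histogram(al,bins=np.arange(e-45,e+3,3));print("  hist",list(zip((ed[:-1]-e).round(0).astype(int).tolist(),hh.tolist())))
E
```

```text
bars [ 0.57205344 -0.24948452  0.012     ] [ 0.5215946  -0.44906063  0.012     ] L 0.2058560597964984 centre [ 0.54682402 -0.34927257  0.012     ] h [0.24511712 0.96949347 0.        ]
top kettle 234 y range [-33.2  -1.5  28.8] up max 59.1 z max 89.1
  end al 114.7 knob mean rack [-91.6  -1.8  65.1] y [-14.1  16.1] up [-9.6 40. ]
  hist [(-45, 4), (-42, 4), (-39, 13), (-36, 19), (-33, 17), (-30, 21), (-27, 74), (-24, 9), (-21, 6), (-18, 8), (-15, 9), (-12, 10), (-9, 11), (-6, 8), (-3, 14)]
top gourd 216 y range [-29.4  -1.4  25.6] up max 73.8 z max 82.6
  end al 53.8 knob mean rack [-30.2  -1.2  55.3] y [-19.9  16.6] up [10.  53.5]
  hist [(-45, 8), (-42, 11), (-39, 16), (-36, 13), (-33, 21), (-30, 37), (-27, 31), (-24, 18), (-21, 4), (-18, 9), (-15, 6), (-12, 11), (-9, 6), (-6, 9), (-3, 7)]
scene kettle 571 y range [-33.6  -9.4  30.6] up max 56.7 z max 85.6
  end al 114.1 knob mean rack [-93.3  -4.7  62.9] y [-12.2   6.6] up [14.8 35.5]
  hist [(-45, 11), (-42, 14), (-39, 20), (-36, 17), (-33, 10), (-30, 70), (-27, 277), (-24, 14), (-21, 2), (-18, 14), (-15, 15), (-12, 20), (-9, 15), (-6, 21), (-3, 44)]
scene gourd 446 y range [-29.3  -8.6  26.9] up max 71.4 z max 76.1
  end al 53.1 knob mean rack [-29.9  -3.   57.9] y [-8.4  5. ] up [35.4 49.8]
  hist [(-45, 19), (-42, 13), (-39, 12), (-36, 3), (-33, 43), (-30, 109), (-27, 112), (-24, 40), (-21, 6), (-18, 13), (-15, 10), (-12, 7), (-9, 10), (-6, 12), (-3, 20)]
```

```bash
cat >> h.py <<'E'
h=np.array([.2451,.9695,0]);side=np.array([-.9695,.2451,0]);rc=np.array([.5468,-.3493,0]);Z=np.array([0,0,1.])
lz=-np.cos(np.radians(20))*h+np.sin(np.radians(20))*Z
lidK=rc-.0715*h-.0019*side+.0505*Z; lidG=rc-.005*h-.0016*side+.0462*Z
MK=np.array([.528,.142,.1375]);MG=np.array([.507,.0039,.1215])
def grasp(lid,g,e,back=0):
    e=np.radians(e);zv=np.cos(e)*h-np.sin(e)*Z;Rt=tool(zv,-side)
    return lid+g*lz+(ctrl.pinch_z-back)*zv,Rt
E
python3 - <<'E'
from h import *
rows([.48,.15,.40]); print(lidK,lidG,grasp(lidK,.026,35)[0],grasp(lidK,.026,35,.1)[0],ctrl.pinch_z)
E
```

```text
row [-37.62 -34.1  -16.93] [0. 0. 0.] ang 0.0
[ 0.5311174  -0.41908494  0.0505    ] [ 0.5471257  -0.35453966  0.0462    ] [ 0.52888359 -0.42792083  0.04866664] [ 0.50880618 -0.50733762  0.10602429] 0.0187
```

```bash
python3 -m crank '[[0,0,-10,0,0,0],[0,0,-17,0,0,0],[-37.6,-34.1,-17,0,0,0],[-37.6,-34.1,-17,0,0,0],[-37.6,-34.1,-17,0,0,0],[-37.6,-34.1,-17,0,0,0],[-37.6,-34.1,-17,0,0,0],[-37.6,-34.1,-17,0,0,0],[-37.6,-34.1,-17,0,0,0],[-37.6,-34.1,-17,0,0,0]]' 1
python3 - <<'E'
from h import *
p,Rt=grasp(lidK,.026,35,.1); p=p+[0,0,.15]; rows(p,Rt)
E
```

```text
time: 1.1
eef_pos: [0.4355, 0.2505, 0.3858]
tcp_rot: [0.21, 0.978, -0.0, -0.0]
contact_force: [1.5, 0.2, 0.7]
opening: 1.0
finger_force: 0.0
row [-37.76 -66.11  12.98] [-0.667  0.794  1.28 ] ang 94.4
```

```bash
python3 -m crank '[[-37.8,-66.1,13,-0.667,0.794,1.28],[-37.8,-66.1,13,-0.667,0.794,1.28],[-37.8,-66.1,13,-0.667,0.794,1.28],[-37.8,-66.1,13,-0.667,0.794,1.28],[-37.8,-66.1,13,-0.667,0.794,1.28],[-37.8,-66.1,13,-0.667,0.794,1.28],[-37.8,-66.1,13,-0.667,0.794,1.28],[-37.8,-66.1,13,-0.667,0.794,1.28],[-37.8,-66.1,13,-0.667,0.794,1.28],[-37.8,-66.1,13,-0.667,0.794,1.28]]' 0.75
python3 - <<'E'
from h import *
p,Rt=grasp(lidK,.026,35,.1); p=p+[0,0,.15]; rows(p,Rt); print(ctrl.get_state()["qpos"].round(2))
E
```

```text
time: 2.1
eef_pos: [0.4827, -0.2405, 0.3011]
tcp_rot: [0.673, 0.602, 0.34, -0.264]
contact_force: [1.0, 0.0, 0.6]
opening: 0.747
finger_force: 0.0
row [-20.19   5.99 -17.2 ] [-0.056  0.068  0.109] ang 8.0
[-0.93  0.19  1.73  0.63  1.85 -0.84]
```

```bash
python3 -m crank '[[-20.2,6,-17.2,-0.056,0.068,0.109],[-20.2,6,-17.2,-0.056,0.068,0.109],[-20.2,6,-17.2,-0.056,0.068,0.109],[-20.2,6,-17.2,-0.056,0.068,0.109],[-20.2,6,-17.2,-0.056,0.068,0.109],[-20.2,6,-17.2,-0.056,0.068,0.109],[-20.2,6,-17.2,-0.056,0.068,0.109],[-20.2,6,-17.2,-0.056,0.068,0.109],[-20.2,6,-17.2,-0.056,0.068,0.109]]'
python3 - <<'E'
from h import *
p,Rt=grasp(lidK,.026,35,.1); rows(p,Rt); print(ctrl.get_state()["qpos"].round(2)); rows(*grasp(lidK,.026,35,0))
E
```

```text
time: 3.0
eef_pos: [0.5109, -0.504, 0.258]
tcp_rot: [0.698, 0.548, 0.363, -0.283]
contact_force: [0.2, 0.6, 0.5]
opening: 0.752
finger_force: 0.0
row [-12.64  -0.17   8.45] [-0.004  0.002  0.006] ang 0.4
[-1.11  0.71  1.14  0.63  2.03 -0.8 ]
row [-12.62  -0.14  18.45] [-0.004  0.002  0.006] ang 0.4
```

```bash
python3 -m crank '[[-12.6,-0.17,8.5,-0.004,0.002,0.006],[-12.6,-0.17,8.5,-0.004,0.002,0.006],[-12.6,-0.17,8.5,-0.004,0.002,0.006],[-12.6,-0.17,8.5,-0.004,0.002,0.006],[-12.6,-0.15,11,-0.004,0.002,0.006],[-12.6,-0.15,13.5,-0.004,0.002,0.006],[-12.6,-0.15,13.5,-0.004,0.002,0.006],[-12.6,-0.15,13.5,-0.004,0.002,0.006]]'
python3 - <<'E'
from h import *
rows(*grasp(lidK,.026,35,0)); print(ctrl.get_state()["qpos"].round(2)); 
a,_=snap("scene");b,_=snap("top")
a=cv2.resize(a[170:320,130:330],(400,300));b=cv2.resize(b[150:270,360:520],(400,300));cv2.imwrite("pics/p1.png",np.hstack([a,b]))
E
```

```text
time: 3.8
eef_pos: [0.5197, -0.4685, 0.08]
tcp_rot: [0.7, 0.546, 0.364, -0.282]
contact_force: [0.1, -0.1, 0.1]
opening: 0.753
finger_force: 0.0
row [-0.16 -0.11  5.21] [0.002 0.003 0.002] ang 0.2
[-1.08  0.84  1.28  0.6   1.79 -0.94]
```

View pics/p1.png

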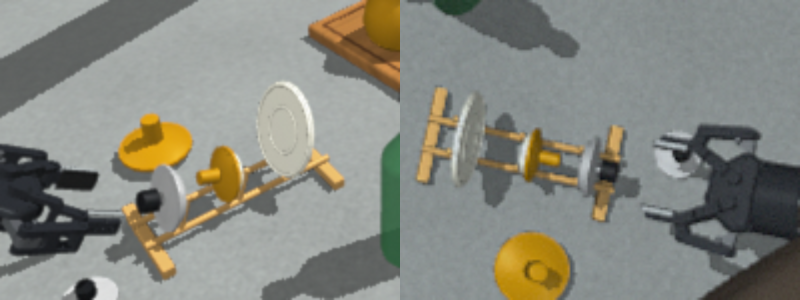

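The two fingers at (660,143) and (660,212) straddle the black knob at (608,170), and their axis lines up with the rack. I'll advance and grip.

```bash
python3 -m crank '[[-0.16,-0.1,2.5,0,0,0],[-0.16,-0.1,4,0,0,0],[-0.16,-0.1,5.2,0,0,0],[-0.16,-0.1,5.2,0,0,0],[-0.16,-0.1,5.2,0,0,0]]'
python3 -m crank '[[0,0,0,0,0,0],[0,0,0,0,0,0],[0,0,0,0,0,0],[0,0,0,0,0,0],[0,0,0,0,0,0],[0,0,0,0,0,0],[0,0,0,0,0,0]]' 0.1 40
python3 - <<'E'
from h import *
rows(*grasp(lidK,.026,35,0)); rows(grasp(lidK,.026,35,0)[0]+.06*lz+[0,0,.04])
E
```

```text
time: 4.4
eef_pos: [0.5283, -0.4278, 0.046]
tcp_rot: [0.7, 0.545, 0.364, -0.283]
contact_force: [1.1, 0.7, 0.5]
opening: 0.749
finger_force: 0.0
time: 5.1
eef_pos: [0.528, -0.4283, 0.0463]
tcp_rot: [0.701, 0.545, 0.364, -0.283]
contact_force: [-1.7, -4.0, 2.2]
opening: 0.262
finger_force: 39.1
row [ 0.23  0.07 -0.09] [ 0.002  0.002 -0.   ] ang 0.2
row [ 1.94  0.09 -8.18] [0. 0. 0.] ang 0.0
```

```bash
python3 -m crank '[[0.1,0,-0.7,0,0,0],[-0.1,0,-1.5,0,0,0],[-0.3,0,-2.5,0,0,0],[0,0,-5,0,0,0],[5,0,-9,0,0,0],[12,0,-14,0,0,0],[12,0,-14,0,0,0],[12,0,-14,0,0,0],[12,0,-14,0,0,0]]'
cat >> h.py <<'E'
def held(bi,scene=None):
    pass
E
python3 - <<'E'
from h import *
s=ctrl.get_state();print(s["finger_force"],s["opening"],s["qpos"].round(2))
a,d=snap("scene");np.save("s2.npy",d);P=pts("scene",d);cv2.imwrite("pics/s2.png",a);b,d2=snap("top");np.save("t2.npy",d2);cv2.imwrite("pics/t2.png",b)
Rc=R.from_quat(s["tcp_rot"]);gp=s["eef_pos"]-.0187*Rc.as_matrix()[:,2]
# expected lid origin and axis if rigid grasp
l0=Rc.apply([0,0,1]);print("tool z",l0.round(3),"grasp pt",gp.round(4))
for n,D in(("scene",d),("top",d2)):
    q=(pts(n,D).reshape(-1,3)-s["eef_pos"])@Rc.as_matrix()
    m=(abs(q[:,0])<.06)&(abs(q[:,1])<.045)&(q[:,2]>.001)&(q[:,2]<.05);q=q[m]*1000
    if len(q)<20: print(n,"few");continue
    for _ in range(6):
        c0=q.mean(0);U,S,V=np.linalg.svd(q-c0);r=(q-c0)@V[2];q=q[abs(r)<max(3,1.5*r.std())]
    v=V[2]*-np.sign(V[2][2]);print(n,len(q),"c",c0.round(1),"normal tool",v.round(3),"world",Rc.apply(v).round(3),"rms",r.std().round(2),q.min(0).round(0),q.max(0).round(0))
print("expected normal tool",Rc.inv().apply(lz).round(3))
E
```

```text
time: 6.0
eef_pos: [0.517, -0.4731, 0.2268]
tcp_rot: [0.701, 0.546, 0.364, -0.281]
contact_force: [0.5, 0.2, -1.6]
opening: 0.257
finger_force: 39.3
39.25577223300934 0.2572936977720212 [-1.09  0.68  1.24  0.63  1.95 -0.83]
tool z [ 0.203  0.79  -0.578] grasp pt [ 0.5132 -0.4879  0.2376]
scene 158 c [-0.4 17.7  5.6] normal tool [-0.209  0.031 -0.977] world [-0.198 -0.897  0.394] rms 1.07 [-23. -36.   1.] [30. 35. 11.]
top 65 c [25.3  0.9  5.8] normal tool [-0.068 -0.03  -0.997] world [-0.241 -0.819  0.521] rms 1.61 [-17. -26.   2.] [41. 34. 10.]
expected normal tool [-0.264  0.003 -0.965]
```

```bash
cat >> h.py <<'E'
def place(mouth,o,n,dz,yaw=0):
    n=n/np.linalg.norm(n); yt=np.array([0,1.,0]);yt-=n*(n@yt);yt/=np.linalg.norm(yt)
    Yw=R.from_euler("z",yaw,degrees=True).apply(-side)
    T=np.c_[np.cross(yt,n),yt,n];W=np.c_[np.cross(Yw,Z),Yw,Z]
    Rt=R.from_matrix(W@T.T);return mouth+dz*Z-Rt.apply(o),Rt
E
python3 - <<'E'
from h import *
p,Rt=place(MK,np.array([.0088,0,.0065]),np.array([-.235,0,-.972]),.1);print(p);rows(p,Rt)
E
```

```text
[0.52627793 0.13518824 0.24588596]
row [ 35.73 -14.    47.07] [-0.002 -1.198 -0.002] ang 68.6
```

```bash
python3 -m crank '[[5,0,-3.5,0,0,0],[40.7,-14,43.5,-0.002,-1.198,-0.002],[40.7,-14,43.5,-0.002,-1.198,-0.002],[40.7,-14,43.5,-0.002,-1.198,-0.002],[40.7,-14,43.5,-0.002,-1.198,-0.002],[40.7,-14,43.5,-0.002,-1.198,-0.002],[40.7,-14,43.5,-0.002,-1.198,-0.002],[40.7,-14,43.5,-0.002,-1.198,-0.002],[40.7,-14,43.5,-0.002,-1.198,-0.002],[40.7,-14,43.5,-0.002,-1.198,-0.002]]' - 60
python3 - <<'E'
from h import *
p,Rt=place(MK,np.array([.0088,0,.0065]),np.array([-.235,0,-.972]),.1);print(p);rows(p,Rt);print(ctrl.get_state()["qpos"].round(2))
E
```

```text
time: 7.1
eef_pos: [0.5222, -0.018, 0.296]
tcp_rot: [0.782, 0.611, -0.096, 0.073]
contact_force: [1.4, -0.2, -0.9]
opening: 0.253
finger_force: 58.9
[0.52627793 0.13518824 0.24588596]
row [15.73 -3.29  1.3 ] [-0.002  0.004  0.004] ang 0.4
[-0.11 -0.06  1.85 -0.24  1.39  0.18]
```

```bash
python3 -m crank '[[15.7,-3.3,1.3,0,0.004,0.004],[15.7,-3.3,1.3,0,0.004,0.004],[15.7,-3.3,1.3,0,0.004,0.004],[15.7,-3.3,1.3,0,0.004,0.004],[15.7,-3.3,1.3,0,0.004,0.004],[15.7,-3.3,1.3,0,0.004,0.004],[15.7,-3.3,1.3,0,0.004,0.004]]'
cat > lid.py <<'E'
import sys
from h import *
# measure held lid: arg radius(mm), predicted o, n in tool
def meas(Rl,o,n,tag):
    s=ctrl.get_state();Rc=R.from_quat(s["tcp_rot"]);pred=s["eef_pos"]+Rc.apply(o)
    print("pred origin",pred.round(4),"n",Rc.apply(n).round(3))
    for nm in("scene","top"):
        im,d=snap(nm);cv2.imwrite(f"pics/{nm}_{tag}.png",im);p=pts(nm,d).reshape(-1,3)
        r=np.linalg.norm(p[:,:2]-pred[:2],axis=1)
        m=(r<Rl+.006)&(r>.6*Rl)&(abs(p[:,2]-pred[2]-.004)<.010);q=p[m]
        for _ in range(6):
            A=np.c_[q[:,:2]-pred[:2],np.ones(len(q))];c=np.linalg.lstsq(A,q[:,2],rcond=None)[0];e=q[:,2]-A@c
            q=q[abs(e)<max(.002,1.5*e.std())]
        v=np.array([-c[0],-c[1],1]);v/=np.linalg.norm(v)
        print(nm,len(q),"normal",v.round(3),"z at centre",c[2].round(4),"rms",e.std().round(4))
        # outer edge circle: extreme points per azimuth
        g=q[:,:2]-pred[:2];az=np.arctan2(g[:,1],g[:,0]);bins=((az+np.pi)/(2*np.pi)*24).astype(int);rr=np.hypot(*g.T)
        E=[q[bins==b][np.argmax(rr[bins==b])] for b in range(24) if (bins==b).sum()>2]
        E=np.array(E);A=np.c_[2*E[:,:2],np.ones(len(E))]
        x=np.linalg.lstsq(A,(E[:,:2]**2).sum(1),rcond=None)[0];print("  edge bins",len(E),"centre",x[:2].round(4),"r",np.sqrt(x[2]+x[0]**2+x[1]**2).round(4))
E
python3 - <<'E'
from lid import *
meas(.035,np.array([.0088,0,.0065]),np.array([-.235,0,-.972]),"k1")
im=np.hstack([cv2.resize(cv2.imread("pics/scene_k1.png")[60:220,270:450],(450,400)),cv2.resize(cv2.imread("pics/top_k1.png")[170:290,170:275],(350,400))]);cv2.imwrite("pics/k1.png",im)
E
```

```text
time: 7.8
eef_pos: [0.529, 0.1289, 0.2494]
tcp_rot: [0.786, 0.608, -0.092, 0.073]
contact_force: [-0.1, -0.1, -0.5]
opening: 0.258
finger_force: 58.9
pred origin [0.5308 0.1357 0.241 ] n [-0.004 -0.001  1.   ]
scene 112 normal [ 0.006 -0.038  0.999] z at centre 0.2444 rms 0.0008
  edge bins 17 centre [0.5318 0.1349] r 0.0335
top 131 normal [ 0.015 -0.042  0.999] z at centre 0.2461 rms 0.001
  edge bins 14 centre [0.5322 0.1337] r 0.033
```

View pics/k1.png

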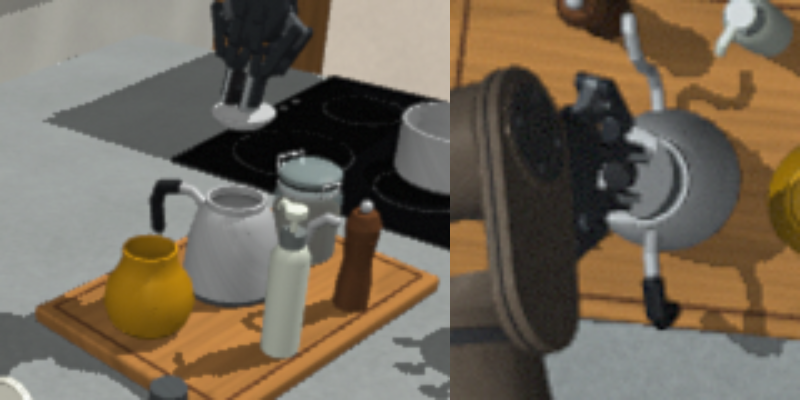

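The lid hangs above the kettle mouth (scene crop (243,112)), nothing is in the way, and it tilts about 2°. I'll correct the tilt and lower to a low hover.

Run:
```python
from h import *
s=ctrl.get_state();Rc=R.from_quat(s["tcp_rot"])
n=Rc.inv().apply([.009,-.04,.999]);o=Rc.inv().apply(np.array([.5315,.1347,.241])-s["eef_pos"]);print("n",n.round(4),"o",o.round(4));np.save("k.npy",[n,o])
p,Rt=place(MK,o,n,.025);rows(p,Rt)
```

```text
n [-0.2678  0.0233 -0.963 ] o [0.008  0.0008 0.0071]
row [ 2.45 -0.57  7.46] [-0.02  -0.036 -0.001] ang 2.4
```

```bash
python3 -m crank '[[1.5,-0.57,3,-0.02,-0.036,0],[2.2,-0.57,6,-0.02,-0.036,0],[2.45,-0.57,7.45,-0.02,-0.036,0],[2.45,-0.57,7.45,-0.02,-0.036,0],[2.45,-0.57,7.45,-0.02,-0.036,0],[2.45,-0.57,7.45,-0.02,-0.036,0]]'
python3 - <<'E'
from lid import *
n,o=np.load("k.npy");meas(.035,o,n,"k2");p,Rt=place(MK,o,n,.012);rows(p,Rt)
E
```

```text
time: 8.5
eef_pos: [0.5265, 0.1378, 0.1732]
tcp_rot: [0.783, 0.607, -0.098, 0.093]
contact_force: [-0.2, -0.2, -0.4]
opening: 0.259
finger_force: 58.9
pred origin [0.529  0.1432 0.1642] n [-0.003 -0.001  1.   ]
scene 101 normal [-0.006 -0.004  1.   ] z at centre 0.1679 rms 0.0009
  edge bins 17 centre [0.5298 0.1432] r 0.0335
top 107 normal [0.014 0.02  1.   ] z at centre 0.169 rms 0.0011
  edge bins 14 centre [0.5306 0.1431] r 0.0336
row [ 0.24 -0.07  1.43] [ 0.003 -0.002 -0.   ] ang 0.2
```

```bash
python3 -m crank '[[-0.14,-0.1,0.06,0,0,0],[0,-0.12,0.7,0,0,0],[0.15,-0.13,1.2,0,0,0],[0.25,-0.14,1.6,0,0,0],[0.35,-0.15,1.9,0,0,0],[0.46,-0.15,2.23,0,0,0],[0.46,-0.15,2.23,0,0,0]]'
python3 - <<'E'
from lid import *
n,o=np.load("k.npy");meas(.035,o,n,"k3");p,Rt=place(MK,o,n,.0);rows(p,Rt)
E
```

```text
time: 9.3
eef_pos: [0.5234, 0.1367, 0.1475]
tcp_rot: [0.782, 0.608, -0.1, 0.092]
contact_force: [-0.5, -0.6, -1.3]
opening: 0.258
finger_force: 58.9
pred origin [0.5258 0.1421 0.1385] n [ 0.002 -0.     1.   ]
scene 80 normal [ 0.02  -0.024  1.   ] z at centre 0.1424 rms 0.001
  edge bins 17 centre [0.5258 0.1425] r 0.0335
top 104 normal [-0.015  0.003  1.   ] z at centre 0.1436 rms 0.0011
  edge bins 14 centre [0.5278 0.1425] r 0.034
row [0.07 0.17 0.16] [-0.    -0.     0.001] ang 0.1
```

```bash
python3 -m crank '[[0,0.1,0,0,0,0],[0.03,0.1,0.1,0,0,0],[0.03,0.1,0.1,0,0,0],[0.03,0.1,0.1,0,0,0]]'; python3 -m crank '[[0.03,0,0.1,0,0,0],[0.03,0,0.1,0,0,0],[0.03,0,0.1,0,0,0]]'; cat h.py >/dev/null
```

```text
time: 9.8
eef_pos: [0.5248, 0.1365, 0.1473]
tcp_rot: [0.782, 0.608, -0.1, 0.092]
contact_force: [0.2, 0.1, -0.9]
opening: 0.257
finger_force: 58.9
time: 10.1
eef_pos: [0.5249, 0.1364, 0.147]
tcp_rot: [0.782, 0.608, -0.1, 0.092]
contact_force: [-1.6, -0.3, 3.7]
opening: 0.261
finger_force: 59.5
```

```bash
python3 -m crank '[[0.02,0,0.06,0,0,0],[0.02,0,0.06,0,0,0],[0.02,0,0.06,0,0,0]]'; python3 -m crank '[[0,0,0,0,0,0],[0,0,0,0,0,0],[0,0,0,0,0,0],[0,0,0,0,0,0],[0,0,0,0,0,0]]' 0.42 20
python3 - <<'E'
from lid import *
n,o=np.load("k.npy");s=ctrl.get_state();Rc=R.from_quat(s["tcp_rot"]);print(Rc.inv().apply(Z).round(3))
meas(.035,o,n,"k4")
E
```

```text
time: 10.4
eef_pos: [0.525, 0.1364, 0.1468]
tcp_rot: [0.782, 0.608, -0.1, 0.092]
contact_force: [-2.4, -0.0, 7.3]
opening: 0.254
finger_force: 59.8
time: 10.9
eef_pos: [0.5247, 0.1366, 0.1453]
tcp_rot: [0.782, 0.608, -0.1, 0.092]
contact_force: [0.4, 0.4, -1.4]
opening: 0.419
finger_force: 0.0
[-0.268  0.023 -0.963]
pred origin [0.5271 0.142  0.1362] n [ 0.001 -0.     1.   ]
scene 94 normal [ 0.012 -0.017  1.   ] z at centre 0.1416 rms 0.001
  edge bins 17 centre [0.5278 0.1426] r 0.0341
top 78 normal [-0.007  0.025  1.   ] z at centre 0.1425 rms 0.0011
  edge bins 11 centre [0.5294 0.1426] r 0.0342
```

The kettle lid is level, with its flange top at z 0.142 as expected. I'll retreat and go for the gourd lid.

```bash
python3 -m crank '[[-0.27,0.02,-0.96,0,0,0],[-0.8,0.07,-2.9,0,0,0],[-1.6,0.14,-5.8,0,0,0],[-2.9,0.25,-10.5,0,0,0],[-4.3,0.35,-15.4,0,0,0],[-4.3,0.35,-15.4,0,0,0],[-4.3,0.35,-15.4,0,0,0]]' 0.6
python3 - <<'E'
from h import *
p,Rt=grasp(lidG,.031,45,.1); print(p); p=p+[0,0,.15];rows(p,Rt)
s=ctrl.get_state()
im,d=snap("top");im2,d2=snap("scene")
for n,D in(("top",d),("scene",d2)):
    X=pts(n,D).reshape(-1,3);r=np.linalg.norm(X[:,:2]-MK[:2],axis=1)
    q=X[(r<.034)&(r>.018)&(X[:,2]>.13)&(X[:,2]<.15)];c=np.linalg.lstsq(np.c_[q[:,:2]-MK[:2],np.ones(len(q))],q[:,2],rcond=None)[0];print(n,len(q),c.round(4))
    # scene shift check of the rest of the rack
    h_=np.array([.2451,.9695,0]);Q=np.c_[(X-rc)@h,(X-rc)@side,X[:,2]]*1000
    m=(abs(Q[:,1])<40)&(Q[:,0]>-45)&(Q[:,0]<25)&(Q[:,2]>25)&(Q[:,2]<110);Q=Q[m];al=-Q[:,0]*.9397+Q[:,2]*.342;up=Q[:,0]*.342+Q[:,2]*.9397
    e=np.percentile(al,99);k=al>e-14;print(" gourd end al",e.round(1),"up max",np.percentile(up,99).round(1),"y",np.percentile(Q[:,1],[1,99]).round(1),"stem up",np.percentile(up[k],[2,98]).round(1),"stem y",np.percentile(Q[k][:,1],[2,98]).round(1))
E
```

```text
time: 11.7
eef_pos: [0.5254, 0.1367, 0.3085]
tcp_rot: [0.783, 0.608, -0.097, 0.093]
contact_force: [-0.5, 0.0, -0.4]
opening: 0.608
finger_force: 0.0
[ 0.52589557 -0.43851606  0.11429041]
row [-52.49  13.96  19.44] [0.028 1.054 0.008] ang 60.4
top 389 [0.0138 0.0062 0.1429]
 gourd end al 54.1 up max 74.9 y [-29.3  25.5] stem up [10.9 56.3] stem y [-20.2   7.6]
scene 167 [-0.0518  0.0863  0.1411]
 gourd end al 53.0 up max 71.2 y [-29.3  24.8] stem up [35.3 50. ] stem y [-8.1  6.1]
```

```bash
python3 -m crank '[[-52.5,14,19.4,0.028,1.054,0.008],[-52.5,14,19.4,0.028,1.054,0.008],[-52.5,14,19.4,0.028,1.054,0.008],[-52.5,14,19.4,0.028,1.054,0.008],[-52.5,14,19.4,0.028,1.054,0.008],[-52.5,14,19.4,0.028,1.054,0.008],[-52.5,14,19.4,0.028,1.054,0.008],[-52.5,14,19.4,0.028,1.054,0.008],[-52.5,14,19.4,0.028,1.054,0.008],[-52.5,14,19.4,0.028,1.054,0.008]]'
python3 -m crank '[[0,0,0,0,0,0]]'
python3 - <<'E'
from h import *
p,Rt=grasp(lidG,.031,45,.1); rows(p+[0,0,.15],Rt);rows(p,Rt);rows(*grasp(lidG,.031,45,.045))
E
```

```text
time: 12.8
eef_pos: [0.5239, -0.3639, 0.2649]
tcp_rot: [0.73, 0.566, 0.3, -0.239]
contact_force: [1.1, -0.5, 0.8]
opening: 0.601
finger_force: 0.0
time: 12.9
eef_pos: [0.5233, -0.3672, 0.2625]
tcp_rot: [0.732, 0.564, 0.3, -0.238]
contact_force: [0.4, -0.2, -0.9]
opening: 0.601
finger_force: 0.0
row [-4.69  2.04 -4.99] [-0.003 -0.001 -0.012] ang 0.7
row [-15.3    2.21   5.61] [-0.003 -0.001 -0.012] ang 0.7
row [-15.31   2.23  11.11] [-0.003 -0.001 -0.012] ang 0.7
```

```bash
python3 -m crank '[[-4.7,2,-5,-0.003,0,-0.012],[-4.7,2,-5,-0.003,0,-0.012],[-15.3,2.2,5.6,-0.003,0,-0.012],[-15.3,2.2,5.6,-0.003,0,-0.012],[-15.3,2.2,5.6,-0.003,0,-0.012],[-15.3,2.2,5.6,-0.003,0,-0.012],[-15.3,2.2,11.1,-0.003,0,-0.012],[-15.3,2.2,11.1,-0.003,0,-0.012],[-15.3,2.2,11.1,-0.003,0,-0.012],[-15.3,2.2,11.1,-0.003,0,-0.012]]'
python3 - <<'E'
from h import *
rows(*grasp(lidG,.031,45,0)); print(ctrl.get_state()["qpos"].round(2)); 
a,_=snap("scene");b,_=snap("top")
a=cv2.resize(a[190:310,150:310],(400,300));b=cv2.resize(b[160:250,360:480],(400,300));cv2.imwrite("pics/p2.png",np.hstack([a,b]))
E
```

```text
time: 13.9
eef_pos: [0.539, -0.3978, 0.0841]
tcp_rot: [0.727, 0.572, 0.302, -0.232]
contact_force: [0.2, 0.0, -1.3]
opening: 0.6
finger_force: 0.0
row [-0.86 -0.29  4.85] [0.001 0.005 0.011] ang 0.7
[-0.99  0.67  1.47  0.55  1.59 -0.91]
```

View pics/p2.png

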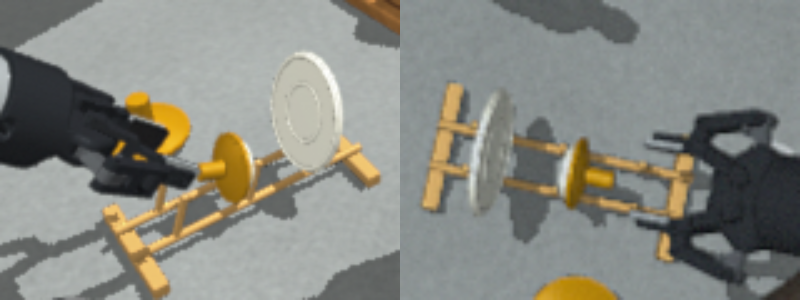

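The fingers at (648,138) and (640,223) straddle the gourd lid's stem at (600,178), well above the dowels.

```bash
python3 -m crank '[[-0.5,-0.29,1.5,0,0.005,0.011],[-0.86,-0.29,3,0,0.005,0.011],[-0.86,-0.29,4.3,0,0.005,0.011],[-0.86,-0.29,4.85,0,0.005,0.011],[-0.86,-0.29,4.85,0,0.005,0.011],[-0.86,-0.29,4.85,0,0.005,0.011]]'
python3 - <<'E'
from h import *
rows(*grasp(lidG,.031,45,0))
E
```

```text
time: 14.6
eef_pos: [0.5425, -0.3685, 0.041]
tcp_rot: [0.729, 0.567, 0.302, -0.236]
contact_force: [0.9, 0.6, -0.2]
opening: 0.6
finger_force: 0.0
row [ 0.1   0.1  -0.27] [-0.001 -0.003 -0.002] ang 0.2
```

```bash
python3 -m crank '[[0.1,0.1,-0.2,0,0,0],[0.1,0.1,-0.2,0,0,0]]'; python3 -m crank '[[0,0,0,0,0,0],[0,0,0,0,0,0],[0,0,0,0,0,0],[0,0,0,0,0,0],[0,0,0,0,0,0],[0,0,0,0,0,0],[0,0,0,0,0,0]]' 0.03 60
python3 - <<'E'
from h import *
rows(*grasp(lidG,.031,45,0));s=ctrl.get_state();Rc=R.from_quat(s["tcp_rot"]);print("lz",Rc.inv().apply(lz).round(3),"Z",Rc.inv().apply(Z).round(3),"o",Rc.inv().apply(lidG-s["eef_pos"]).round(4))
E
```

```text
time: 14.8
eef_pos: [0.5436, -0.3705, 0.0442]
tcp_rot: [0.729, 0.567, 0.303, -0.235]
contact_force: [0.8, -0.4, -0.1]
opening: 0.598
finger_force: 0.0
time: 15.5
eef_pos: [0.5428, -0.3697, 0.0432]
tcp_rot: [0.729, 0.567, 0.302, -0.237]
contact_force: [-2.4, -0.4, 2.4]
opening: 0.163
finger_force: 58.5
row [ 0.02  0.05 -0.03] [-0.001 -0.003 -0.002] ang 0.2
lz [-0.42  -0.    -0.907] Z [ 0.709 -0.002 -0.705] o [0.0132 0.0004 0.0091]
```

```bash
python3 -m crank '[[-0.1,0,-0.5,0,0,0],[-0.2,0,-1.1,0,0,0],[-0.3,0,-1.8,0,0,0],[0.5,0,-3,0,0,0],[3.5,0,-6,0,0,0],[8,0,-10.5,0,0,0],[13,0,-15,0,0,0],[13,0,-15,0,0,0],[13,0,-15,0,0,0]]'
python3 - <<'E'
from h import *
s=ctrl.get_state();print(s["qpos"].round(2))
p,Rt=place(MG,np.array([.0132,.0,.0091]),np.array([-.42,0,-.907]),.1);print(p);rows(p+[0,0,.04],Rt)
Rc=R.from_quat(s["tcp_rot"]);im,d=snap("scene");q=(pts("scene",d).reshape(-1,3)-s["eef_pos"])@Rc.as_matrix()
print(len(q[(abs(q[:,0])<.05)&(abs(q[:,1])<.04)&(q[:,2]>.002)&(q[:,2]<.04)]))
E
```

```text
time: 16.4
eef_pos: [0.5416, -0.3859, 0.2497]
tcp_rot: [0.729, 0.569, 0.303, -0.23]
contact_force: [0.2, -0.8, 0.0]
opening: 0.164
finger_force: 58.7
[-0.98  0.48  1.43  0.57  1.78 -0.77]
[ 0.5050014  -0.00400556  0.23530427]
row [ 27.57 -12.91  23.48] [ 1.000e-02 -1.213e+00  1.000e-03] ang 69.5
200
```

```bash
python3 -m crank '[[27.6,-12.9,23.5,0.01,-1.213,0],[27.6,-12.9,23.5,0.01,-1.213,0],[27.6,-12.9,23.5,0.01,-1.213,0],[27.6,-12.9,23.5,0.01,-1.213,0],[27.6,-12.9,23.5,0.01,-1.213,0],[27.6,-12.9,23.5,0.01,-1.213,0],[27.6,-12.9,23.5,0.01,-1.213,0],[27.6,-12.9,23.5,0.01,-1.213,0],[27.6,-12.9,23.5,0.01,-1.213,0],[27.6,-12.9,23.5,0.01,-1.213,0]]'
python3 -m crank '[[0,0,0,0,0,0],[0,0,0,0,0,0]]'
python3 - <<'E'
from lid import *
o,n=np.array([.0132,.0,.0091]),np.array([-.42,0,-.907])
p,Rt=place(MG,o,n,.1);rows(p,Rt);meas(.031,o,n,"g1")
im=np.hstack([cv2.resize(cv2.imread("pics/scene_g1.png")[60:220,270:450],(450,400)),cv2.resize(cv2.imread("pics/top_g1.png")[150:290,200:325],(350,400))]);cv2.imwrite("pics/g1.png",im)
E
```

```text
time: 17.45
eef_pos: [0.5028, 0.0003, 0.2687]
tcp_rot: [0.768, 0.604, -0.171, 0.124]
contact_force: [0.3, -0.8, -0.5]
opening: 0.16
finger_force: 58.7
time: 17.65
eef_pos: [0.5036, -0.004, 0.2707]
tcp_rot: [0.771, 0.6, -0.17, 0.124]
contact_force: [-0.1, -0.7, -1.2]
opening: 0.162
finger_force: 58.7
row [1.49 0.18 3.21] [-0.012 -0.009  0.002] ang 0.9
pred origin [0.5055 0.0041 0.2569] n [ 0.01  -0.012  0.999]
scene 95 normal [ 0.053 -0.049  0.997] z at centre 0.2614 rms 0.001
  edge bins 14 centre [0.5072 0.0017] r 0.0293
top 105 normal [ 0.016 -0.015  1.   ] z at centre 0.2628 rms 0.0011
  edge bins 14 centre [0.508  0.0023] r 0.0295
```

View pics/g1.png

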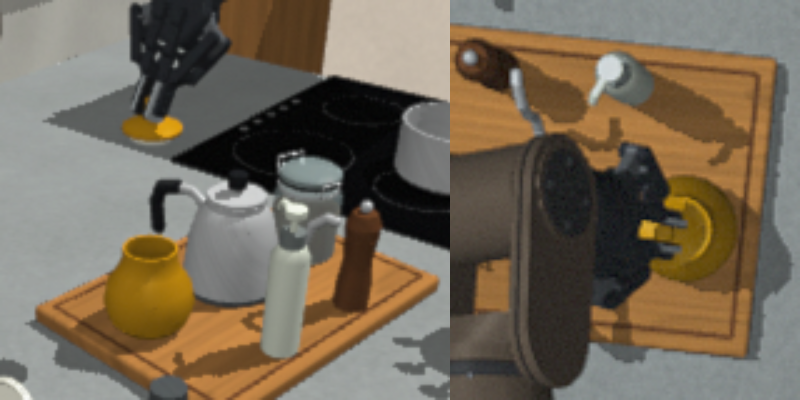

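The kettle lid sits on the kettle (knob at (238,180)). The gourd lid is held knob up at (152,128), over the gourd. I'll refine its tilt with a fit that includes the dome.

```bash
cat > lg.py <<'E'
from h import *
from scipy.optimize import least_squares
def fit(o,n,tag):
    s=ctrl.get_state();Rc=R.from_quat(s["tcp_rot"]);pred=s["eef_pos"]+Rc.apply(o);print("pred",pred.round(4),Rc.apply(n).round(3))
    for nm in("scene","top"):
        im,d=snap(nm);cv2.imwrite(f"pics/{nm}_{tag}.png",im);p=pts(nm,d).reshape(-1,3)
        hsv=cv2.cvtColor(im,cv2.COLOR_BGR2HSV).reshape(-1,3);g=p-pred;r=np.hypot(g[:,0],g[:,1])
        m=(r<.037)&(r>.013)&(abs(g[:,2]-.006)<.008)&(abs(hsv[:,0].astype(int)-20)<8)&(hsv[:,1]>150);g=g[m];r=r[m]
        A=np.c_[g[:,:2],np.ones(len(g)),r**2]
        f=least_squares(lambda c:(A@c-g[:,2])/.0015,[0,0,.008,0],loss="soft_l1").x
        az=((np.arctan2(g[:,1],g[:,0])+np.pi)/(2*np.pi)*24).astype(int)
        E=np.array([g[az==b][np.argmax(r[az==b])] for b in range(24) if (az==b).sum()>2 and r[az==b].max()>.025])
        c=least_squares(lambda x:(np.hypot(E[:,0]-x[0],E[:,1]-x[1])-.0298)/.001,[0,0],loss="soft_l1").x
        print(nm,len(g),"slopes->normal xy",-f[:2].round(3),"k",f[3].round(2),"edge z",(f[2]+f[3]*.031**2+pred[2]).round(4),"centre",(c+pred[:2]).round(4),len(E))
E
python3 - <<'E'
from lg import *
fit(np.array([.0132,.0,.0091]),np.array([-.42,0,-.907]),"g2")
E
```

```text
pred [0.5056 0.004  0.2574] [ 0.009 -0.012  0.999]
scene 162 slopes->normal xy [ 0.026 -0.025] k -7.84 edge z 0.2593 centre [0.5071 0.0026] 17
top 204 slopes->normal xy [-0.026  0.007] k -7.56 edge z 0.2602 centre [0.5078 0.0026] 14
```

Run:
```python
from h import *
s=ctrl.get_state();Rc=R.from_quat(s["tcp_rot"]);n=Rc.inv().apply([.004,-.011,.999]);o=Rc.inv().apply(np.array([.5073,.0026,.2562])-s["eef_pos"]);np.save("g.npy",[n,o]);print(n,o)
rows(*place(MG,o,n,.022))
```

```text
[-0.4204033  -0.00450353 -0.9062995 ] [0.01248243 0.00203163 0.01090586]
row [ 4.76  0.06 10.21] [-0.007 -0.01   0.   ] ang 0.7
```

```bash
python3 -m crank '[[1.7,0.06,3.5,-0.007,-0.01,0],[3.4,0.06,7,-0.007,-0.01,0],[4.4,0.06,9.4,-0.007,-0.01,0],[4.76,0.06,10.2,-0.007,-0.01,0],[4.76,0.06,10.2,-0.007,-0.01,0],[4.76,0.06,10.2,-0.007,-0.01,0],[4.76,0.06,10.2,-0.007,-0.01,0]]'
python3 - <<'E'
from lg import *
n,o=np.load("g.npy");fit(o,n,"g3");rows(*place(MG,o,n,.022));rows(*place(MG,o,n,.003))
E
```

```text
time: 18.55
eef_pos: [0.505, -0.0007, 0.1609]
tcp_rot: [0.769, 0.601, -0.17, 0.132]
contact_force: [0.4, 0.3, -1.3]
opening: 0.162
finger_force: 58.8
pred [0.5086 0.0053 0.1458] [-0.004  0.001  0.999]
scene 134 slopes->normal xy [ 0.04  -0.034] k -7.59 edge z 0.1491 centre [0.5075 0.0056] 17
top 173 slopes->normal xy [ 0.005 -0.011] k -7.32 edge z 0.1499 centre [0.5089 0.0057] 14
row [-0.08 -0.07  0.24] [ 0.004 -0.     0.002] ang 0.3
row [ 0.72 -0.07  1.96] [ 0.004 -0.     0.002] ang 0.3
```

```bash
python3 -m crank '[[-0.16,-0.07,0.06,0.004,0,0],[0.1,-0.07,0.6,0.004,0,0],[0.35,-0.07,1.1,0.004,0,0],[0.55,-0.07,1.5,0.004,0,0],[0.68,-0.07,1.85,0.004,0,0],[0.68,-0.07,1.85,0.004,0,0],[0.68,-0.07,1.85,0.004,0,0]]'
python3 - <<'E'
from lg import *
n,o=np.load("g.npy");fit(o,n,"g4");rows(*place(MG,o,n,0))
E
```

```text
time: 19.35
eef_pos: [0.5023, -0.002, 0.1388]
tcp_rot: [0.769, 0.601, -0.173, 0.129]
contact_force: [-0.3, 1.0, -1.1]
opening: 0.158
finger_force: 58.8
pred [0.5057 0.0041 0.1237] [ 0.004 -0.     0.999]
scene 154 slopes->normal xy [ 0.049 -0.033] k -8.65 edge z 0.1263 centre [0.5063 0.0041] 17
top 179 slopes->normal xy [ 0.001 -0.023] k -8.64 edge z 0.128 centre [0.5069 0.0036] 14
row [0.11 0.1  0.23] [-0.002  0.001  0.003] ang 0.2
```

```bash
python3 -m crank '[[0.03,0.03,0.08,0,0,0],[0.03,0.03,0.08,0,0,0],[0.03,0.03,0.08,0,0,0]]'; python3 -m crank '[[0.03,0,0.08,0,0,0],[0.03,0,0.08,0,0,0],[0.03,0,0.08,0,0,0]]'
```

```text
time: 19.75
eef_pos: [0.5026, -0.0021, 0.1383]
tcp_rot: [0.769, 0.601, -0.173, 0.13]
contact_force: [-0.2, -0.5, -0.7]
opening: 0.158
finger_force: 58.8
time: 20.05
eef_pos: [0.5025, -0.0021, 0.1373]
tcp_rot: [0.769, 0.601, -0.173, 0.129]
contact_force: [-0.2, 0.1, -1.8]
opening: 0.159
finger_force: 58.8
```

```bash
python3 -m crank '[[0.03,0,0.07,0,0,0],[0.03,0,0.07,0,0,0],[0.03,0,0.07,0,0,0]]';python3 -m crank '[[0.03,0,0.07,0,0,0],[0.03,0,0.07,0,0,0],[0.03,0,0.07,0,0,0]]'
```

```text
time: 20.35
eef_pos: [0.5027, -0.0022, 0.1369]
tcp_rot: [0.769, 0.601, -0.173, 0.13]
contact_force: [-0.8, 0.1, 0.7]
opening: 0.163
finger_force: 59.1
time: 20.65
eef_pos: [0.5031, -0.0023, 0.1368]
tcp_rot: [0.769, 0.601, -0.172, 0.13]
contact_force: [-0.9, 1.2, 4.5]
opening: 0.164
finger_force: 59.4
```

```bash
python3 -m crank '[[0.02,0,0.05,0,0,0],[0.02,0,0.05,0,0,0],[0.02,0,0.05,0,0,0]]';python3 -m crank '[[0,0,0,0,0,0],[0,0,0,0,0,0],[0,0,0,0,0,0],[0,0,0,0,0,0],[0,0,0,0,0,0]]' 0.34 20
python3 - <<'E'
from lg import *
n,o=np.load("g.npy");fit(o,n,"g5")
E
```

```text
time: 20.95
eef_pos: [0.5033, -0.0024, 0.1367]
tcp_rot: [0.769, 0.601, -0.172, 0.13]
contact_force: [-1.8, 1.1, 7.4]
opening: 0.161
finger_force: 59.6
time: 21.45
eef_pos: [0.5024, -0.0022, 0.1349]
tcp_rot: [0.769, 0.601, -0.173, 0.129]
contact_force: [0.0, 0.0, 0.3]
opening: 0.342
finger_force: 0.0
pred [0.5058 0.0038 0.1198] [ 0.004 -0.     0.999]
scene 176 slopes->normal xy [ 0.028 -0.078] k -11.61 edge z 0.123 centre [0.5071 0.0036] 17
top 159 slopes->normal xy [ 0.001 -0.012] k -7.69 edge z 0.1252 centre [0.5078 0.0031] 12
```

Seated and released. I'll retreat straight up and check.

```bash
python3 -m crank '[[-0.42,0,-0.91,0,0,0],[-1.2,0,-2.7,0,0,0],[-2.5,0,-5.4,0,0,0],[-4.2,0,-9.1,0,0,0],[-6.3,0,-13.6,0,0,0],[-8.4,0,-18,0,0,0],[-8.4,0,-18,0,0,0]]'
python3 -m crank '[[-20,0,0,0,0,0],[-20,0,0,0,0,0],[-20,0,0,0,0,0],[-20,0,0,0,0,0],[-20,0,0,0,0,0],[-20,0,0,0,0,0]]'
python3 - <<'E'
from h import *
for n in("scene","top"):
    im,d=snap(n);cv2.imwrite(f"pics/{n}_end.png",im);X=pts(n,d).reshape(-1,3)
    for nm,M,r0,r1 in(("K",MK,.018,.034),("G",MG,.024,.031)):
        g=X-M;r=np.hypot(g[:,0],g[:,1]);q=g[(r<r1)&(r>r0)&(abs(g[:,2]-.005)<.008)];az=np.degrees(np.arctan2(q[:,1],q[:,0]))//90
        print(n,nm,len(q),[np.median(q[az==k][:,2]*1000).round(1) for k in range(-2,2)])
a=cv2.imread("pics/scene_end.png");b=cv2.imread("pics/top_end.png")
cv2.imwrite("pics/end.png",np.hstack([cv2.resize(a[110:230,270:450],(450,300)),cv2.resize(b[150:290,155:320],(350,300))]))
E
```

```text
time: 22.25
eef_pos: [0.5071, -0.0032, 0.3443]
tcp_rot: [0.771, 0.6, -0.166, 0.135]
contact_force: [0.8, -0.6, 1.0]
opening: 0.345
finger_force: 0.0
time: 22.85
eef_pos: [0.4602, -0.1796, 0.4188]
tcp_rot: [0.77, 0.6, -0.172, 0.13]
contact_force: [0.2, 0.4, -0.7]
opening: 0.342
finger_force: 0.0
scene K 145 [np.float64(4.0), np.float64(3.3), np.float64(4.3), np.float64(4.6)]
scene G 99 [np.float64(3.7), np.float64(1.9), np.float64(4.7), np.float64(5.3)]
top K 383 [np.float64(4.9), np.float64(5.2), np.float64(4.9), np.float64(5.3)]
top G 0 [np.float64(nan), np.float64(nan), np.float64(nan), np.float64(nan)]
  return _methods._mean(a, axis=axis, dtype=dtype,
  ret = ret.dtype.type(ret / rcount)
```

View pics/end.png

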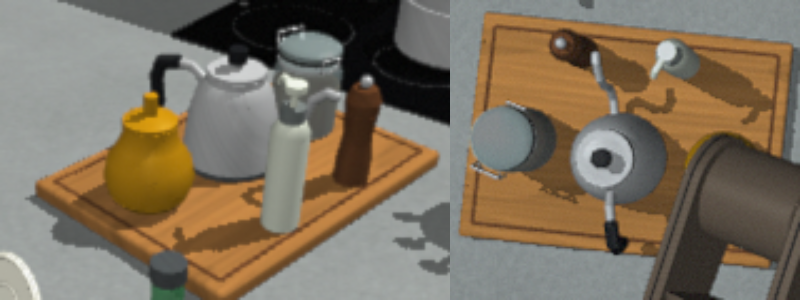

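Both lids look seated with their knobs up, at (237,55) and (150,105). The arm hides the gourd from above, so I'll move clear for one last numeric check.

```bash
python3 -m crank '[[-20,0,0,0,0,0],[-20,0,0,0,0,0],[-20,0,0,0,0,0],[-20,0,0,0,0,0],[-20,0,0,0,0,0],[-20,0,0,0,0,0]]'
python3 - <<'E'
from h import *
im,d=snap("top");X=pts("top",d).reshape(-1,3);d0=np.load("top0.npy")
g=X-MG;r=np.hypot(g[:,0],g[:,1])
for a,b in((.024,.030),(.011,.022)):
    q=g[(r<b)&(r>a)&(abs(g[:,2]-.005)<.01)];az=np.degrees(np.arctan2(q[:,1],q[:,0]))//45
    print(len(q),[float(np.median(q[az==k][:,2]*1000).round(1)) for k in range(-4,4) if (az==k).any()])
q=g[(g[:,2]>.02)&(r<.03)];print("stem",q.mean(0).round(4),q[:,2].max())
E=np.abs(d-d0)>.01;E[:150]&=True
k,l,st,c=cv2.connectedComponentsWithStats(cv2.morphologyEx(E.astype(np.uint8),cv2.MORPH_OPEN,np.ones((3,3))));print(st[1:][st[1:,4]>15])
E
```

```text
time: 23.55
eef_pos: [0.4178, -0.3546, 0.5012]
tcp_rot: [0.769, 0.602, -0.172, 0.128]
contact_force: [0.1, -0.3, 0.3]
opening: 0.34
finger_force: 0.0
144 [5.5, 6.1, 4.7, 6.2, 6.1, 5.7, 4.8, 5.8]
164 [9.4, 9.0, 8.5, 8.7, 9.1, 10.0, 8.7, 9.3]
stem [0.0002 0.0002 0.0331] 0.03798608274376897
[[  408   202    17    20   186]
 [  431   205    17    23   213]
 [  217   212    23    24   450]
 [  272   220    20    20   326]
 [  272   229   204   171 14465]
 [    0   324    43    76  1452]
 [  196   363    72    37  1466]]
```

Both lids are flat and centred, and the depth comparison shows no change except at the lids, the two mouths and the arm.

```bash
python3 -c "
from plant import ctrl
print(ctrl.sign_off())"
```

```text
the job is handed in; nothing more can be done
None
```

Both lids are back on their own vessels, kettle first, knob up and level on the rim to within about 1 mm by the depth camera, nothing else seen to move, and the job was handed in at about 24 s of the 70 s.

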